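# Open the safety-capped colour bottle that matches the sample cake

### The job

One cake lies on the baking paper as the sample: open the bottle of food-colour concentrate of that colour by pressing its safety cap down, turning it anticlockwise (seen from above) while pressed until it is free, and lifting it straight up. Finish while still holding the cap level, about 8 cm above where it sat, straight over the mouth of its bottle, ready to go back on; do not put it down or let go. Leave the bottles standing in the rack, the other two closed, and the cakes and bowl where they are.

Things in the scene. Friction and masses are not known exactly. Their poses are not given: they have to be found in the camera images.
- cap_violet: violet push-and-turn cap, round, ribbed, 50 mm across, 34 mm high, 50 g; locked on the neck of bottle_violet. Origin on its axis at its lower edge, z up out of its flat top (top is 34 mm above the origin; locked, 142 mm over the table). Any grip yaw will do; a 40 N grip is safe. Its x axis is along the bottle's x when locked.
- cap_blue: light blue push-and-turn cap, round, ribbed, 50 mm across, 34 mm high, 50 g; locked on the neck of bottle_blue. Origin on its axis at its lower edge, z up out of its flat top (top is 34 mm above the origin; locked, 142 mm over the table). Any grip yaw will do; a 40 N grip is safe. Its x axis is along the bottle's x when locked.
- cap_green: dark green push-and-turn cap, round, ribbed, 50 mm across, 34 mm high, 50 g; locked on the neck of bottle_green. Origin on its axis at its lower edge, z up out of its flat top (top is 34 mm above the origin; locked, 142 mm over the table). Any grip yaw will do; a 40 N grip is safe. Its x axis is along the bottle's x when locked.
- bottle_violet: white square bottle, 66 x 66 mm, violet label, about 0.6 kg, loose upright in a well of the rack. Origin: centre of its underside; z up; its sides are along x and y. Flat shoulder 96 mm up, neck 27 mm across with its rim 120 mm up; the locked cap's origin is 104 mm up.
- bottle_blue: white square bottle, 66 x 66 mm, light blue label, about 0.6 kg, loose upright in a well of the rack. Origin: centre of its underside; z up; its sides are along x and y. Flat shoulder 96 mm up, neck 27 mm across with its rim 120 mm up; the locked cap's origin is 104 mm up.
- bottle_green: white square bottle, 66 x 66 mm, dark green label, about 0.6 kg, loose upright in a well of the rack. Origin: centre of its underside; z up; its sides are along x and y. Flat shoulder 96 mm up, neck 27 mm across with its rim 120 mm up; the locked cap's origin is 104 mm up.
- rack: low stainless rack, 74 x 274 mm, walls 42 mm high, a wire handle at each end; fixed. Three square wells (69 mm, floor 4 mm up) in a row along its y, 100 mm apart, one bottle in each, in any order. Origin: centre of its underside. The wells keep the bottles from turning.
- paper: flat white square of baking paper, 130 mm, fixed; origin at its centre, z = 0. One of the three cakes below lies on it: the sample, whose colour names the bottle to open.
- cake_violet: lilac rice cake, 40 x 62 x 24 mm, loose; origin: centre of its underside. It is the sample if it lies on the paper (within 45 mm of its centre); otherwise it lies on the bare table.
- cake_blue: pale blue rice cake, 44 x 56 x 20 mm, loose; origin: centre of its underside. It is the sample if it lies on the paper (within 45 mm of its centre); otherwise it lies on the bare table.
- cake_green: dark green rice cake, 40 x 56 x 24 mm, loose; origin: centre of its underside. It is the sample if it lies on the paper (within 45 mm of its centre); otherwise it lies on the bare table.
- bowl: empty stainless mixing bowl, 154 mm across, 50 mm high, loose; origin: centre of its underside. Bystander.
- cap_violet_liner (a joint): sprung liner inside cap_violet, m: 0.002 locked, 0.005 or more when pressed far enough to turn, 0.008 at the stop, 0 off the neck. To open: press 4 to 6 mm (9 to 11 N; the stop is 6 mm down), turn anticlockwise seen from above about 1.05 rad while pressed (free from 0.75, stops at 1.35; the bottle itself can turn 0.05 in its well), then lift straight up.
- cap_blue_liner (a joint): sprung liner inside cap_blue, m: 0.002 locked, 0.005 or more when pressed far enough to turn, 0.008 at the stop, 0 off the neck. To open: press 4 to 6 mm (9 to 11 N; the stop is 6 mm down), turn anticlockwise seen from above about 1.05 rad while pressed (free from 0.75, stops at 1.35; the bottle itself can turn 0.05 in its well), then lift straight up.
- cap_green_liner (a joint): sprung liner inside cap_green, m: 0.002 locked, 0.005 or more when pressed far enough to turn, 0.008 at the stop, 0 off the neck. To open: press 4 to 6 mm (9 to 11 N; the stop is 6 mm down), turn anticlockwise seen from above about 1.05 rad while pressed (free from 0.75, stops at 1.35; the bottle itself can turn 0.05 in its well), then lift straight up.
Things that resemble listed ones, but are neither listed nor needed, are in the scene too. Leave any orange or red look-alike of the cap_green alone.

How it is judged:
By the outcome, as a careful person would: the job done as asked, in the order asked, and still so for the second after the job is handed in, while the arm keeps its last pose, push and grip.
It also fails if it takes over 32 s, if anything falls off the work surface, if the arm or the gripper's body presses on something with over 40 N, if the wrist force passes 120 N, or if a joint passes its speed limit or range.

### The arm

A 6-joint arm with a two-finger parallel gripper is mounted at the origin on the work surface; the furniture and walls round the work are solid. World frame = base frame: x ahead of the robot, y to its left, z up, the work surface at z = 0. Lengths are in m, angles in rad, forces in N, time in s.
With the tool pointing down it reaches from about 0.25 to 0.775 m from the base axis. Payload 4 kg.
Tool frame: the origin (TCP) lies on the centre line of the jaws, within the pads' length; the fingertips stand 14 mm ahead of it and the grasp point (between the pads) lies 5 mm behind it (robot.tcp_to_tips is the distance from the TCP to the fingertips, in m); z points along the fingers, y is the line along which they close (so a half turn about z gives the same grasp; the last joint's range is limited). The gripper opens to 94 mm and grips with 3 to 60 N. Pads are 16 mm wide; open, the fingers measure 119 mm over their backs; the gripper's body (75 mm by 177 mm) begins 78 mm behind the grasp point.
Start: joints at [1.194, 0.087, 1.371, -0, 1.684, -0.103], TCP at [0.149, 0.53, 0.22] pointing down, gripper open.
Joint ranges: [-3.1, 3.1], [-0.76, 2.03], [0.27, 2.55], [-1.08, 4.22], [0.17, 2.65], [-2.57, 2.57]. Speed limits (rad/s): [2.79, 2.79, 3.14, 3.14, 3.14, 3.14].

### API

Orientations are given as [roll, pitch, yaw] about the fixed x, y, z axes, in that order (R = Rz(yaw) Ry(pitch) Rx(roll)).
In Python, from bench import robot gives the robot as it stands.
- The arm moves only by the tool carry_out, never from a script. Its argument "increments" is a list of rows, each a list of 3 entries, a list of its own where there are three numbers: the closure in counts, from 0 (fully open) to 255 (shut), then the shift along the tool's x, y, z in mm, then the turn about the tool's z in degrees. In form: [[fingers, [dx, dy, dz], twist], ...]. A call has 1 to 8 rows; each row shifts and turns the commanded pose from where the row before left it, along the tool's axes as they then stand; what a row does not reach is not made up. A row lasts 1/10 s, in which the tool goes at most 50 mm and 8.59 degrees, less where a joint would pass 70% of its speed; a pose out of reach is approached as far as the arm can. A call with a gripper value outside its range is refused whole. The fingers move at their own pace and stop on an object; the grip force is fixed at half the most. Time passes only in rows, so rows that do not move let the fingers close. It gives the time, the measured TCP pose, the force, the opening and the grip force at its end, in the units of the state.
- robot.get_obs(): the state, without advancing time (a new reading comes with each control period).
- robot.snapshot(name): name is "side" or "top"; returns the picture (420x560x3 uint8, blue, green, red); there is no depth.
- robot.get_calibration(name): a dict with "vfov" (degrees; the focal length in pixels is half the picture's height over the tangent of half this angle, whatever the lens; pixels are square), "cx", "cy" (the principal point, pixels), "T" (4x4, takes a point from camera to world coordinates). Camera axes: x right, y down, z forward; pixel columns grow to the right and rows downward; lengths in m; the calibration is good to about 2 mm. A picture is of the moment at which its call begins. get_calibration takes no time and is no camera call.
- robot.close_job(): hands the job in; it is judged then, once.
The state is a dict: "time": time; "joint_positions": joint angles; "qvel": joint speeds; "joint_torque": joint torques, N m; "tool_pos": TCP position; "ee_rot": TCP orientation; "wrist_force": force on the tool from outside, world axes, zero at the start; "wrist_torque": the same for the moment, N m; "width": finger opening in m; "finger_force": force on a finger pad.
Only numpy, scipy, OpenCV 4.12 (cv2) and the standard library are available. Lean on these libraries where they do the work, as an engineer would, in place of code of your own. Each camera call takes 0.05 s, during which the arm holds its last target. There are 200 camera calls.

## Working session

There is one attempt and no reset: what is moved stays moved. The work goes in short steps, Python scripts to look and compute and a tool call to move; the robot and the scene stay as the last step left them, time stands still between calls to the robot, and variables do not carry over. Pictures are saved under pics/ and viewed, at most 10 in all, crops included, and the job is handed in when it is done.

Besides the shell and the picture viewer there is one more tool, called after "Request:" by a JSON object that holds its "method" and its "body". carry_out: Moves the arm, as the interface text tells. Its arguments: {"type":"object","properties":{"increments":{"type":"array","items":{"type":"array"}}},"required":["increments"]}

```bash
mkdir -p pics && python3 - <<'E'
from bench import robot
import cv2
for n in("top","side"):
    cv2.imwrite(f"pics/{n}0.png",robot.snapshot(n)); c=robot.get_calibration(n); print(n,c)
o=robot.get_obs();print(o)
print(robot.tcp_to_tips)
E
```

```text
top {'vfov': 55.9369412044792, 'cx': 274.49862477572634, 'cy': 205.10216501499985, 'T': array([[ 0.01016971, -0.9955172 ,  0.09403232,  0.40536972],
       [-0.99942136, -0.01317173, -0.03136004, -0.03328943],
       [ 0.03245802, -0.09365899, -0.99507511,  1.18589299],
       [ 0.        ,  0.        ,  0.        ,  1.        ]])}
side {'vfov': 46.66897913245685, 'cx': 275.3107229505815, 'cy': 207.65927690232206, 'T': array([[-0.97581109, -0.12589639,  0.17872553,  0.31150146],
       [-0.21853868,  0.54008897, -0.81273904,  0.80625946],
       [ 0.00579322, -0.83213821, -0.55453804,  0.70519949],
       [ 0.        ,  0.        ,  0.        ,  1.        ]])}
{'time': 0.1, 'joint_positions': array([ 1.19393062e+00,  8.78957708e-02,  1.37210846e+00,  7.82197086e-06,
        1.68359293e+00, -1.03072176e-01]), 'qvel': array([-0.00072688, -0.00181641, -0.00196165,  0.00144491, -0.00050785,
        0.00061554]), 'joint_torque': array([ 2.20286347e-03, -3.41254520e+01, -3.03299367e+01,  7.20092375e-02,
        3.04704043e-02, -9.12262726e-05]), 'tool_pos': array([0.14852614, 0.52907984, 0.21841046]), 'ee_rot': array([-3.13959958e+00, -2.13976158e-04,  2.86779978e+00]), 'wrist_force': array([ 0.21014476, -0.20568613, -0.32021436]), 'wrist_torque': array([-0.01067083, -0.00998819,  0.07477867]), 'finger_force': 0.0, 'width': 0.09389231624142962}
0.014
```

View pics/top0.png

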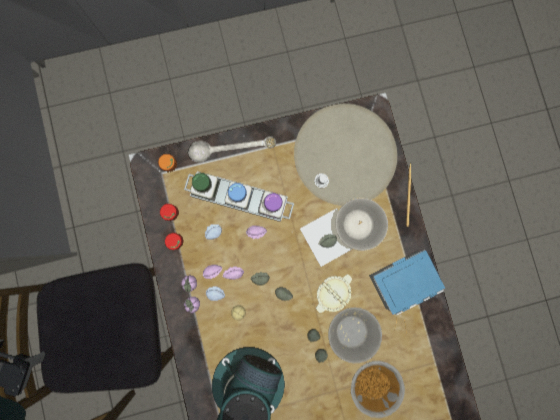

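View pics/side0.png

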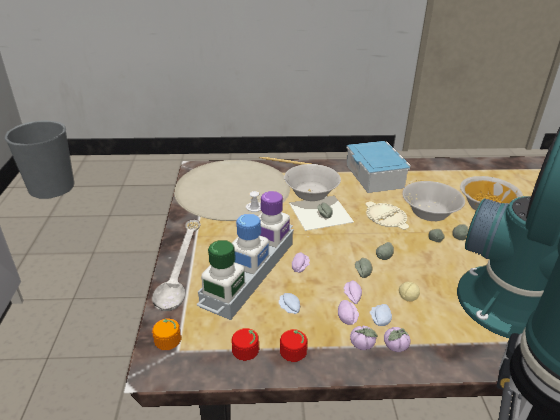

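The sample on the paper at top (327,240) is dark. The cap candidates are the green cap at top (201,182), side (222,253); blue at (237,190), violet at (273,201), orange at (167,162), and red at (168,212) and (173,241). I choose green and will check that in a crop while measuring.

```bash
cat > h.py <<'E'
import numpy as np,cv2
from bench import robot
def ray(n,u,v):
    c=robot.get_calibration(n);f=210/np.tan(np.radians(c["vfov"]/2))
    d=c["T"][:3,:3]@np.array([(u-c["cx"])/f,(v-c["cy"])/f,1]);return c["T"][:3,3],d
def at(n,u,v,z):
    o,d=ray(n,u,v);return o+d*(z-o[2])/d[2]
def px(n,p):
    c=robot.get_calibration(n);f=210/np.tan(np.radians(c["vfov"]/2))
    q=np.linalg.inv(c["T"])@np.append(p,1);return np.array([c["cx"]+f*q[0]/q[2],c["cy"]+f*q[1]/q[2]])
E
python3 - <<'E'
from h import *
t=cv2.imread("pics/top0.png");s=cv2.imread("pics/side0.png")
r=lambda i,y,x:cv2.resize(i[y:y+70,x:x+93],(399,300),interpolation=cv2.INTER_CUBIC)
cv2.imwrite("pics/crop.png",np.vstack([np.hstack([r(t,150,170),r(t,205,285)]),np.hstack([r(s,225,180),r(s,180,280)])]))
for n,u,v in(("green",201,182),("blue",237,190),("violet",273,201)):print(n,at("top",u,v,.142))
print("sample",at("top",327,240,.02),"paper",at("top",326,238,0))
p=at("top",201,182,.142);print(px("side",p),px("side",p+[0,0,-.034]))
E
```

```text
green [0.56295065 0.12938012 0.142     ]
blue [0.54295366 0.03378615 0.142     ]
violet [ 0.51490098 -0.0620962   0.142     ]
sample [ 0.41416403 -0.22608173  0.02      ] paper [ 0.42026639 -0.22638574  0.        ]
[221.28262775 245.98028563] [222.27889085 260.07019529]
```

View pics/crop.png

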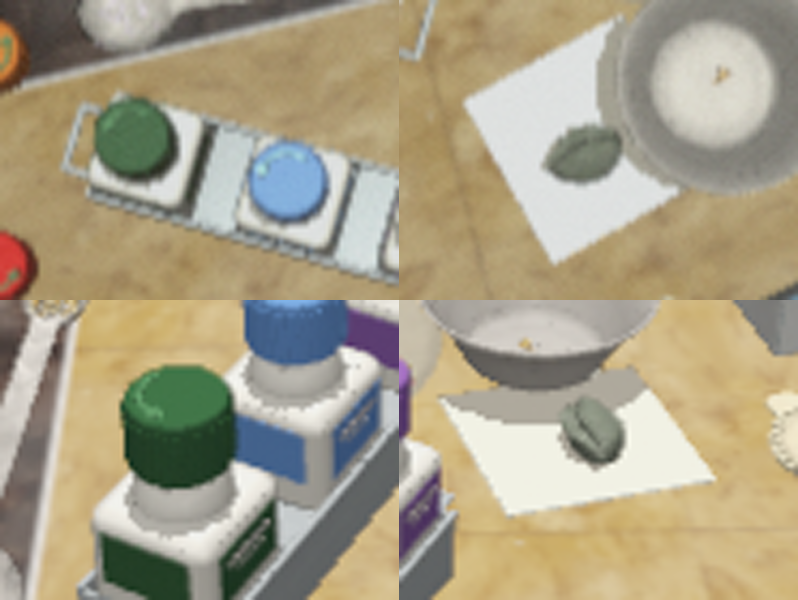

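The crops confirm it: the sample on the paper is dark green, and the green-labelled bottle carries the ribbed dark green cap at top (201,181), side (222,248). Next I move above it.

Request:
{"method": "carry_out", "body": {"increments": [[0, [-32, -17, 0], 0], [0, [-32, -17, 0], 0], [0, [-32, -17, 0], 0], [0, [-32, -17, 0], 0], [0, [-32, -17, 0], 0], [0, [-32, -17, 0], 0], [0, [-32, -17, 0], 0], [0, [-32, -17, 0], 0]]}}

```text
time: 0.9
tool_pos: [0.3591, 0.3281, 0.219]
ee_rot: [-3.141, -0.0, 2.868]
wrist_force: [0.3, -0.1, -0.1]
width: 0.0937
finger_force: 0.0
```

Request:
{"method": "carry_out", "body": {"increments": [[0, [-32, -17, 0], 0], [0, [-32, -17, 0], 0], [0, [-32, -17, 0], 0], [0, [-32, -17, 0], 0], [0, [-32, -17, 0], 0], [0, [-32, -17, 0], 0], [0, [-31, -17, 0], 0], [0, [-30, -17, 0], 0]]}}

```text
time: 1.7
tool_pos: [0.5659, 0.1288, 0.2187]
ee_rot: [-3.141, -0.001, 2.868]
wrist_force: [-0.4, 0.3, 0.8]
width: 0.0937
finger_force: 0.0
```

Request:
{"method": "carry_out", "body": {"increments": [[0, [0, 0, 0], 7], [0, [0, 0, 0], 7], [0, [0, 0, 0], 7], [0, [0, 0, 0], 7], [0, [0, 0, 0], 7], [0, [0, 0, 0], 5], [0, [0, 0, 0], 0], [0, [0, 0, 0], 0]]}}

```text
time: 2.5
tool_pos: [0.565, 0.13, 0.219]
ee_rot: [-3.141, -0.0, 2.172]
wrist_force: [-0.2, 0.0, -0.2]
width: 0.0941
finger_force: 0.0
```

```bash
python3 - <<'E'
from h import *
o=robot.get_obs();print(o)
for n in("top","side"):
    im=robot.snapshot(n);cv2.imwrite(f"pics/{n}1.png",im)
    print(n,"tcp px",px(n,o["tool_pos"]))
t=cv2.imread("pics/top1.png");s=cv2.imread("pics/side1.png")
r=lambda i,y,x:cv2.resize(i[y:y+120,x:x+80],(400,600),interpolation=cv2.INTER_CUBIC)
cv2.imwrite("pics/c1.png",np.hstack([r(t,125,160),r(s,170,185)]))
# refine cap centre: fit xy using both views, segmented green on the start pictures
from scipy.optimize import least_squares
a=np.array([201.3,181.5]);b=np.array([222,248.3])
f=least_squares(lambda p:np.r_[px("top",[p[0],p[1],.142])-a,px("side",[p[0],p[1],.142])-b],[.56,.13]);print(f.x,f.fun)
E
```

```text
{'time': 2.5, 'joint_positions': array([ 1.28367955e-01,  1.54456800e-01,  1.29728301e+00,  9.72079732e-05,
        1.69076086e+00, -4.72385637e-01]), 'qvel': array([-0.00115146, -0.00056299, -0.00220613,  0.0003016 ,  0.00016403,
        0.00456316]), 'joint_torque': array([-4.61391028e-03, -3.68531227e+01, -3.02434087e+01,  5.87456091e-02,
        5.18375728e-02,  2.06541759e-02]), 'tool_pos': array([0.56499542, 0.13003065, 0.21899672]), 'ee_rot': array([-3.14082800e+00, -4.99107184e-04,  2.17156132e+00]), 'wrist_force': array([-0.23928299,  0.03115986, -0.24760442]), 'wrist_torque': array([-0.05457909, -0.03981497, -0.03816721]), 'finger_force': 0.0, 'width': 0.09408067585064925}
top tcp px [195.98037996 176.41736882]
side tcp px [217.65161759 211.85445106]
[0.561778   0.13152446] [-1.12544991  0.92584438 -0.47059706 -1.53503158]
```

View pics/c1.png

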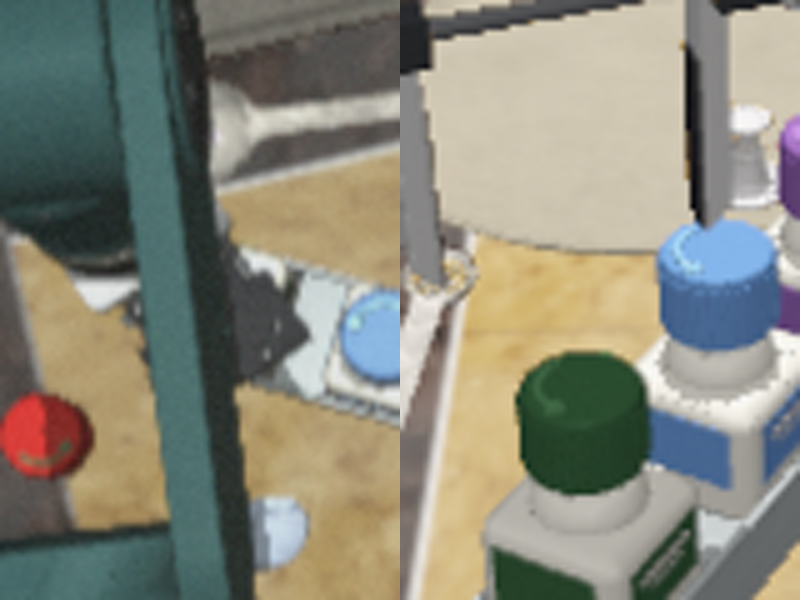

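The side crop shows the green cap centred near side (222,248). The fingertips straddle it at about (191,227) and (247,215), well aligned. I descend with a 2 mm correction.

Request:
{"method": "carry_out", "body": {"increments": [[0, [1, -2, 15], 0], [0, [0, 0, 20], 0], [0, [0, 0, 20], 0], [0, [0, 0, 15], 0], [0, [0, 0, 12], 0], [0, [0, 0, 12], 0], [0, [0, 0, 0], 0], [0, [0, 0, 0], 0]]}}

```text
time: 3.4
tool_pos: [0.5632, 0.1298, 0.1257]
ee_rot: [3.141, 0.0, 2.17]
wrist_force: [-1.0, 0.1, 0.5]
width: 0.0945
finger_force: 0.0
```

```bash
python3 - <<'E'
from h import *
s=robot.snapshot("side");o=robot.get_obs();p=o["tool_pos"];print(p)
cv2.imwrite("pics/c2.png",cv2.resize(s[190:310,150:300],(750,600),interpolation=cv2.INTER_CUBIC))
y=o["ee_rot"][2];d=np.array([np.sin(y),-np.cos(y),0])*.047
for q in(p-d-[0,0,.014],p+d-[0,0,.014],[p[0],p[1],.142]):print((px("side",q)-[150,190])*5)
E
```

```text
[0.56354203 0.12982438 0.12629705]
[476.38613046 313.71121424]
[237.69281664 371.42548667]
[354.52814081 280.39941729]
```

View pics/c2.png

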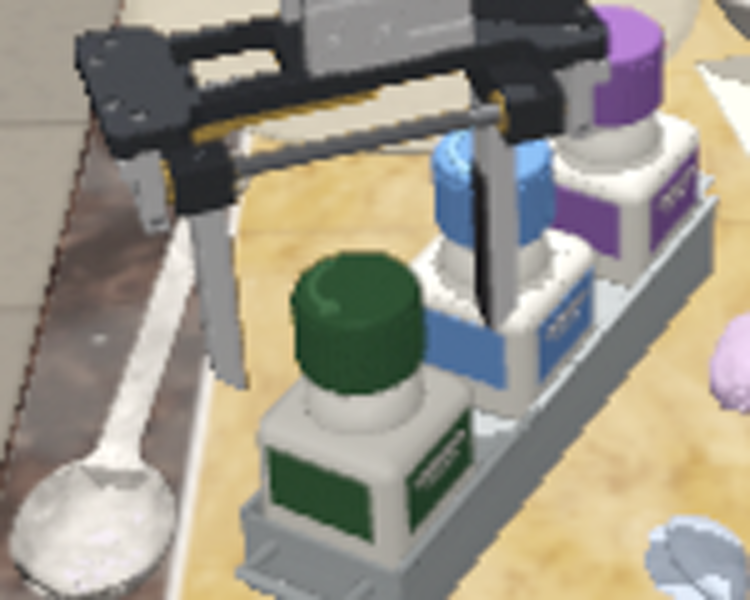

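The fingers straddle the green cap: tips at crop (235,382) and (495,320), cap top at (358,288). The cap shows the same small calibration offset as the tips, so it is aligned. I close.

Request:
{"method": "carry_out", "body": {"increments": [[255, [0, 0, 0], 0], [255, [0, 0, 0], 0], [255, [0, 0, 0], 0], [255, [0, 0, 0], 0], [255, [0, 0, 0], 0], [255, [0, 0, 0], 0], [255, [0, 0, 0], 0], [255, [0, 0, 0], 0]]}}

```text
time: 4.25
tool_pos: [0.5637, 0.1301, 0.1259]
ee_rot: [3.139, 0.0, 2.17]
wrist_force: [3.2, 0.9, -0.7]
width: 0.05
finger_force: 30.0
```

Request:
{"method": "carry_out", "body": {"increments": [[255, [0, 0, 1], 0], [255, [0, 0, 1], 0], [255, [0, 0, 1], 0], [255, [0, 0, 1], 0], [255, [0, 0, 0.5], 0], [255, [0, 0, 0.5], 0], [255, [0, 0, 0], 0], [255, [0, 0, 0], 0]]}}

```text
time: 5.05
tool_pos: [0.5643, 0.1304, 0.123]
ee_rot: [3.137, 0.001, 2.17]
wrist_force: [2.3, 2.2, 8.1]
width: 0.0495
finger_force: 30.0
```

Request:
{"method": "carry_out", "body": {"increments": [[255, [0, 0, 1], 0], [255, [0, 0, 1], 0], [255, [0, 0, 0], 0], [255, [0, 0, 0], 0]]}}

```text
time: 5.45
tool_pos: [0.5644, 0.1305, 0.1214]
ee_rot: [3.137, 0.001, 2.17]
wrist_force: [1.5, 2.6, 7.4]
width: 0.0496
finger_force: 30.0
```

Request:
{"method": "carry_out", "body": {"increments": [[255, [0, 0, 1], 0], [255, [0, 0, 0], 0], [255, [0, 0, 0], 0]]}}

```text
time: 5.75
tool_pos: [0.5644, 0.1305, 0.1207]
ee_rot: [3.136, 0.001, 2.17]
wrist_force: [2.0, 2.9, 10.0]
width: 0.0503
finger_force: 30.0
```

```bash
python3 - <<'E'
from h import *
o=robot.get_obs();print(o["tool_pos"],o["wrist_force"],o["wrist_torque"],o["joint_positions"])
s=robot.snapshot("side")
cv2.imwrite("pics/c3.png",cv2.resize(s[220:310,180:270],(600,600),interpolation=cv2.INTER_CUBIC))
E
```

```text
[0.56442045 0.13048996 0.12066302] [1.95893645 2.8900747  9.97569723] [ 0.34351715 -0.07219818  0.0206225 ] [ 1.28725834e-01  1.87061913e-01  1.45589788e+00  1.05865312e-03
  1.49340108e+00 -4.70536508e-01]
```

View pics/c3.png

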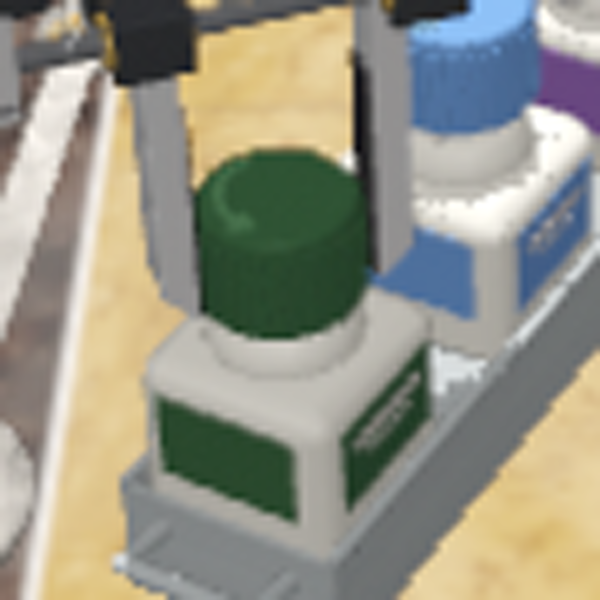

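The fingers hold the green cap, now sitting lower on its neck at crop (285,240). The press is about 5 mm at 10 N. I turn it anticlockwise.

Request:
{"method": "carry_out", "body": {"increments": [[255, [0, 0, 0], -4], [255, [0, 0, 0], -4], [255, [0, 0, 0], -4], [255, [0, 0, 0], -4], [255, [0, 0, 0], -4], [255, [0, 0, 0], 0], [255, [0, 0, 0], 0]]}}

```text
time: 6.5
tool_pos: [0.564, 0.1297, 0.1205]
ee_rot: [3.139, 0.003, 2.519]
wrist_force: [-0.3, 1.0, 9.4]
width: 0.05
finger_force: 30.0
```

Request:
{"method": "carry_out", "body": {"increments": [[255, [0, 0, 0], -5], [255, [0, 0, 0], -5], [255, [0, 0, 0], -5], [255, [0, 0, 0], -5], [255, [0, 0, 0], -5], [255, [0, 0, 0], 0], [255, [0, 0, 0], 0]]}}

```text
time: 7.2
tool_pos: [0.5639, 0.1295, 0.1204]
ee_rot: [3.141, 0.004, 2.955]
wrist_force: [-0.2, -0.5, 9.5]
width: 0.0501
finger_force: 30.0
```

```bash
python3 -c "
from bench import robot
o=robot.get_obs();print(o['tool_pos'],o['ee_rot'],o['wrist_force'],o['wrist_torque'],o['joint_positions'][5])"
```

```text
[0.56391654 0.12948815 0.12042573] [3.14124055 0.00360437 2.95512358] [-0.16629811 -0.46051674  9.53727907] [ 0.02187815  0.02260779 -0.02817755] -1.256083398501937
```

Request:
{"method": "carry_out", "body": {"increments": [[255, [0, 0, 0], -5], [255, [0, 0, 0], -5], [255, [0, 0, 0], -5], [255, [0, 0, 0], -3], [255, [0, 0, 0], 0], [255, [0, 0, 0], 0]]}}

```text
time: 7.8
tool_pos: [0.5639, 0.1294, 0.1204]
ee_rot: [-3.141, 0.004, -3.014]
wrist_force: [-0.1, 0.4, 9.5]
width: 0.0497
finger_force: 30.0
```

Request:
{"method": "carry_out", "body": {"increments": [[255, [0, 0, -2], 0], [255, [0, 0, -2], 0], [255, [0, 0, -2], 0], [255, [0, 0, -2], 0], [255, [0, 0, -2], 0], [255, [0, 0, -2], 0], [255, [0, 0, 0], 0], [255, [0, 0, 0], 0]]}}

```text
time: 8.6
tool_pos: [0.5624, 0.1297, 0.1285]
ee_rot: [3.141, -0.002, -3.014]
wrist_force: [0.9, 1.2, -0.9]
width: 0.05
finger_force: 30.0
```

Request:
{"method": "carry_out", "body": {"increments": [[255, [0, 0, -3], 0], [255, [0, 0, -4], 0], [255, [0, 0, -4], 0], [255, [0, 0, -5], 0], [255, [0, 0, -6], 0], [255, [0, 0, -6], 0], [255, [0, 0, 0], 0], [255, [0, 0, 0], 0]]}}

```text
time: 9.4
tool_pos: [0.5631, 0.1297, 0.1579]
ee_rot: [-3.142, 0.001, -3.014]
wrist_force: [0.2, -0.1, -1.0]
width: 0.0499
finger_force: 30.0
```

Request:
{"method": "carry_out", "body": {"increments": [[255, [0, 0, -10], 0], [255, [0, 0, -12], 0], [255, [0, 0, -12], 0], [255, [0, 0, -10], 0], [255, [0, 0, -5], 0], [255, [0, 0, 0], 0], [255, [0, 0, 0], 0]]}}

```text
time: 10.1
tool_pos: [0.5629, 0.1297, 0.2063]
ee_rot: [3.142, -0.0, -3.014]
wrist_force: [0.6, 0.0, -1.1]
width: 0.0502
finger_force: 30.0
```

```bash
python3 - <<'E'
from h import *
s=robot.snapshot("side");o=robot.get_obs();print(o["tool_pos"],o["ee_rot"],o["wrist_force"])
cv2.imwrite("pics/c4.png",cv2.resize(s[170:310,160:300],(600,600),interpolation=cv2.INTER_CUBIC))
for q in([.5635,.1296,.124],[.5635,.1296,.222]):print((px("side",q)-[160,170])*600/140)
E
```

```text
[0.5626911  0.12970387 0.20587291] [ 3.14147829e+00 -1.11319943e-03 -3.01398474e+00] [-0.54180355  0.75611292 -0.18659684]
[263.57346366 358.03774842]
[250.42275983 173.25989173]
```

View pics/c4.png

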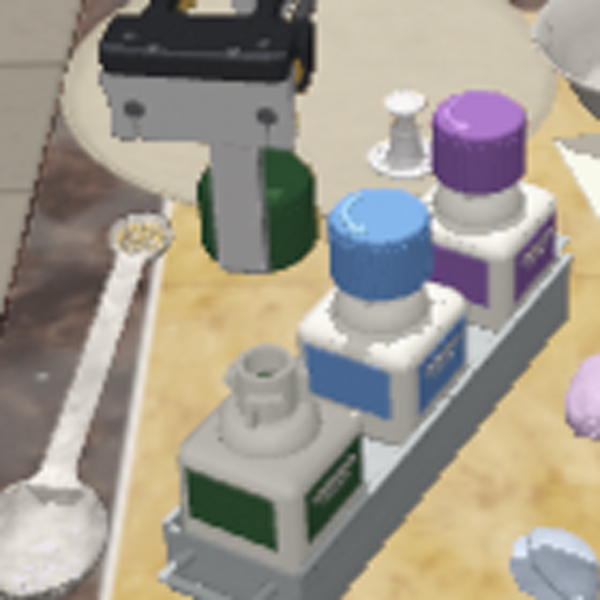

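The crop shows the green bottle open, its neck at (266,364), still seated in the rack. The cap is held level above it at (259,215), with blue and violet closed. I make a 1 mm nudge to centre it, then hand in.

Request:
{"method": "carry_out", "body": {"increments": [[255, [-1, 0, 0], 0], [255, [0, 0, 0], 0], [255, [0, 0, 0], 0], [255, [0, 0, 0], 0]]}}

```text
time: 10.55
tool_pos: [0.5639, 0.1299, 0.2062]
ee_rot: [3.142, -0.0, -3.014]
wrist_force: [0.1, -0.7, -0.1]
width: 0.0501
finger_force: 30.0
```

```bash
python3 -c "
from bench import robot
o=robot.get_obs();print(o['tool_pos'],o['width'],o['finger_force']);print(robot.close_job())"
```

```text
[0.56391804 0.12985317 0.20624718] 0.050116060477056835 29.999220247700578
the job is handed in; nothing more can be done
None
```

The sample was dark green, so I opened the green bottle and handed the job in at 10.6 s, with its cap held level about 8 cm above where it sat, over the mouth; the blue and violet bottles stayed closed.

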